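# Tip the calibration plate out of its case and square it on the measuring stage

## Robot

A 6-joint arm with a two-finger parallel gripper is mounted at the origin on the work surface. World frame = base frame: x ahead of the robot, y to its left, z up, the work surface at z = 0. Lengths are in m, angles in degrees, forces in N, time in s.
With the tool pointing down it reaches from about 0.25 to 0.725 m from the base axis. Payload 9.7 kg.
Tool frame: the origin (TCP) lies at the very end of the fingers, on their centre line; the grasp point (between the pads) lies 19 mm behind it; z points along the fingers, y is the line along which they close (so a half turn about z gives the same grasp; the last joint's range is limited). The gripper opens to 85 mm and grips with 20 to 120 N. Pads are 22 mm wide; open, the fingers measure 114 mm over their backs; the gripper's body (76 mm by 85 mm) begins 54 mm behind the grasp point. The pads swing forward as they close: fully open they stand 13 mm farther back than shut.
Start: joints at [76.547, 4.979, 10.078, 95.1, 0, 90], TCP at [0.128, 0.535, 0.231] pointing down, gripper open.
Joint ranges: [-179.16, 179.16], [-48.56, 103.87], [-65.8, 70.77], [-126.05, 130.52], [-82.76, 87.17], [-180, 180]. Speed limits (degrees/s): [127.2, 127.2, 147.25, 180, 180, 180].

## Interface

Orientations are given as [roll, pitch, yaw] about the fixed x, y, z axes, in that order (R = Rz(yaw) Ry(pitch) Rx(roll)).
In Python, from workcell import bot, viewer, finder gives the robot as it stands. The module is installed in compiled form; this text tells all that it offers.
- The arm moves only by the shell command python3 -m inch 'ROWS' [FORCE]. ROWS is JSON, a list that holds one entry, the list of rows, each a list of 7 numbers: the opening in per cent of the stroke, from 0 (shut) to 100 (fully open), then the shift along the tool's x, y, z in mm, then the turn, a rotation vector about the tool's x, y, z in degrees. In form: [[[grip, tx, ty, tz, ax, ay, az], ...]]. A call has 1 to 8 rows; each row shifts and turns the commanded pose from where the row before left it, along the tool's axes as they then stand; what a row does not reach is not made up. A row lasts 1/8 s, in which the tool goes at most 62.5 mm and 10.7 degrees, less where a joint would pass 70% of its speed; a pose out of reach is approached as far as the arm can. A call with a gripper value outside its range is refused whole. The fingers move at their own pace and stop on an object; FORCE is the grip in N (left out, the last holds). Time passes only in rows, so rows that do not move let the fingers close. It gives the time, the measured TCP pose, the force, the opening and the grip force at its end, in the units of the state.
- bot.get_obs(): the state, without advancing time (a new reading comes with each control period).
- viewer.camera(name): name is "scene" or "top" or "wrist"; returns a dict with "pixels" (400x640x3 uint8, red, green, blue), "vfov" (degrees; the focal length in pixels is half the picture's height over the tangent of half this angle, whatever the lens; pixels are square), "cx", "cy" (the principal point, pixels), "k1" (the pictures are not rectified: a ray, as slopes to the right and down, at radius r is drawn at 1 + k1 r^2 times it, then the intrinsics apply), "R" (3x3) and "t" (3): a world point X has camera coordinates R X + t. Camera axes: x right, y down, z forward; pixel columns grow to the right and rows downward; lengths in m; the calibration is good to about 2 mm. A picture is of the moment at which its call begins. There is no depth.
- bot.job_done(): hands the job in; it is judged then, once.
Trained networks look in the newest picture that a camera, given by its name, has taken for a name from the list of things; names that differ only in an ending like _2 or _b are one class to them, and where a whole thing is asked for, a point or a joint stands for the part that bears it (a point fixed in the world has none). Each returns a list of dicts, best first, with "conf" (0 to 1); they miss things now and then, are a little off and sometimes report something else, mostly with a low value. They report only what shows in the picture. A call takes as long as a camera call. They do not tell look-alikes from the thing itself.
- finder.outline_of(camera, thing): "pixels" (400x640 bool, what is visible of it) and "extent" ([centre column, centre row, width, height] in pixels, round what is visible of it).
- finder.mark_of(camera, thing): "position" ([column, row] in pixels: a listed point, or the origin of a listed thing).
The state is a dict: "time": time; "q": joint angles; "qd": joint speeds; "joint_efforts": joint torques, N m; "ee_pos": TCP position; "tcp_rot": TCP orientation; "wrist_force": force on the tool from outside, world axes, zero at the start; "torque": the same for the moment, N m; "opening": finger opening in m; "grasp_force": force on a finger pad.
Only numpy, scipy, OpenCV 4.12 (cv2) and the standard library are available. Lean on these libraries where they do the work, as an engineer would, in place of code of your own. Each camera call takes 0.05 s, during which the arm holds its last target. There are 200 camera calls.

## Task

Load the white calibration plate on the measuring stage: press its overhanging end (the end by the thumb scoop) down into the deep half of the case's recess and draw it along until the plate stays tipped up by itself, then take it by its long edges and lay it on the stage, dots up. Slide it fully home against both the long fence and the end stop and leave it there. The ceramic is brittle, so press gently, lay it down without dropping it, and leave the other things on the bench where they are.

Things in the scene. Friction and masses are not known exactly. Their poses are not given: they have to be found in the camera images.
- plate_mid (a point): Centre, half-way up, of the calibration plate: white ceramic with a grid of black dots on top, 50 (x) by 130 (y) by 5 (z) mm, about 0.11 kg, slippery (friction about 0.3); z points up out of the dots. At the start it lies flat in the case's recess, top 1 mm below the deck, long edges 2 mm from the walls (no finger fits), centre 6 to 14 mm short of the tipping edge.
- case: Storage case without its lid, fixed; 140 (x) by 200 (y) by 50 (z) mm; origin: centre of underside. Black rim 4 mm thick; grey insert, deck 46 mm above the bench. Recess in the deck along y, 54 mm wide: shallow half y -78 to 6 (floor 40 mm up), deep half y 6 to 70 (floor 13 mm up, end wall at y 70); beyond it a thumb scoop 36 mm wide, 32 mm up, y 70 to 88.
- case_edge (a point): Middle of the tipping edge, the step at the case's y 6 where the shallow floor (40 mm up) ends; axes as the case. Pressed on its +y end, the plate rocks over this edge and its -y end rises. Let go, it falls back unless it was drawn towards +y until its centre passed the edge; with its low end at the end wall it leans about 23 degrees, -y end some 17 mm clear of the deck.
- stage: Measuring stage, fixed; aluminium top plate 125 (x) by 200 (y) mm, upper face 50 mm above the bench; origin: centre of underside. A dark long fence 8 mm high along its +x edge (inner face at x 50.5) and a dark end stop 8 mm high at its +y end (inner face at y 88, x -29.5 to 50.5). Micrometer heads stick out below the top plate towards -x and -y.
- stage_home (a point): Where the plate's centre (half-way up, 52.5 mm above the bench) lies when the plate is home: long edge on the fence, one end on the end stop, plate's long axis along the stage's y (either way round). Axes as the stage; it is at x 25.5, y 23 of the stage.
- mirror_mount_mid (a point): Bystander: mirror mount on a short post and 50 x 75 mm foot, 110 mm tall, loose; point 50 mm above its underside.
- driver_mid (a point): Bystander: screwdriver lying on the bench, 150 mm long, about 25 mm thick, loose; its middle.
- lens_cell_mid (a point): Bystander: black round lens cell, 48 mm diameter, 22 mm high, loose; its centre.
There are look-alikes about, which are no part of the job. Of the things like the part that bears plate_mid, leave any that is blue, orange or purple; of the rest the smaller one is meant.

How it is judged (in metres and radians):
On the way:
1. the plate stays tipped up over the edge of the recess with the fingers off it (angle between plate_mid's own z axis and vertical above 0.3 rad and distance between plate_mid and case_edge below 0.025 m and contact force between plate and the fingers below 0.2 N), for 0.3 s.
At the end, for the whole second after the job is handed in: The plate lies flat on the stage, dots up, at rest and let go, its long edge against the long fence and its end against the end stop: centre within 3 mm of home in each direction, square within 2 degrees (x of plate_mid in the frame of stage_home between -0.003 and 0.003 m and y of plate_mid in the frame of stage_home between -0.003 and 0.003 m and angle between the y axis of plate_mid and the y axis of stage, either way round below 0.035 rad and angle between plate_mid's own z axis and vertical below 0.03 rad and z of plate_mid in the frame of stage_home below 0.003 m and linear speed of plate below 0.01 m/s); the robot touches nothing.
It fails at once if the plate is pressed or knocked hard on the case (over 40 N) (contact force between plate and case above 40 N).
It fails at once if the plate is pressed or knocked hard on the stage (over 40 N) (contact force between plate and stage above 40 N).
It fails at once if the plate is dropped (falls free at over 0.45 m/s) or ends up down on the bench (height (world z) of plate_mid below 0.015 m or (contact force between plate and the fingers below 0.1 N and linear speed of plate above 0.45 m/s)).
It fails at once if a bystander is moved by more than 15 mm (distance of any of mirror_mount_mid, driver_mid, lens_cell_mid from where it was at the start of the episode above 0.015 m).
It also fails if it takes over 64 s, if anything falls off the work surface, if the arm or the gripper's body presses on something with over 40 N, if the wrist force passes 120 N, or if a joint passes its speed limit or range.

## Working session

There is one attempt and no reset: what is moved stays moved. The work goes in short steps, Python scripts to look and compute and a shell command to move; the robot and the scene stay as the last step left them, time stands still between calls to the robot, and variables do not carry over. Pictures are saved under pics/ and viewed, at most 10 in all, crops included, and the job is handed in when it is done.

```bash
mkdir -p pics; cat > h.py <<'E'
import numpy as np, cv2
from workcell import bot, viewer, finder
def K(c):
    f=200/np.tan(np.radians(c["vfov"])/2); return f
def ray(c,u,v):
    f=K(c); d=np.array([(u-c["cx"])/f,(v-c["cy"])/f]); p=d.copy()
    for _ in range(30): p=d/(1+c["k1"]*(p@p))
    R=np.array(c["R"]); o=-R.T@np.array(c["t"]); w=R.T@np.array([p[0],p[1],1]); return o,w
def onz(c,u,v,z):
    o,w=ray(c,u,v); return o+w*(z-o[2])/w[2]
def proj(c,X):
    X=np.array(c["R"])@np.array(X)+np.array(c["t"]); p=X[:2]/X[2]; p=p*(1+c["k1"]*(p@p)); return p*K(c)+[c["cx"],c["cy"]]
def save(c,n,crop=None,s=1):
    im=c["pixels"][:,:,::-1]
    if crop: im=im[crop[1]:crop[3],crop[0]:crop[2]]
    cv2.imwrite("pics/"+n,cv2.resize(im,None,fx=s,fy=s,interpolation=cv2.INTER_CUBIC))
E
cat > a.py <<'E'
from h import *
np.set_printoptions(precision=3,suppress=True)
cs={}
for n in ["top","scene"]:
    c=viewer.camera(n); save(c,n+"1.png")
    print(n,c["vfov"],c["cx"],c["cy"],c["k1"],-np.array(c["R"]).T@c["t"])
    for t,z in [("plate_mid",.0425),("case",0),("case_edge",.04),("stage",0),("stage_home",.0525),("mirror_mount_mid",.05),("driver_mid",.0125),("lens_cell_mid",.011)]:
        for m in finder.mark_of(n,t)[:3]:
            print(t,round(m["conf"],2),np.round(m["position"],1),onz(c,*m["position"],z))
print(bot.get_obs())
E
python3 a.py
```

```text
top 50.34692437867302 326.579805472269 195.5277748927883 -0.005833570134756597 [0.398 0.071 1.026]
plate_mid 0.91 [188.9 261.4] [0.425 0.389 0.042]
plate_mid 0.81 [271.  204.5] [0.558 0.205 0.042]
plate_mid 0.73 [272.5 300.9] [0.339 0.195 0.042]
case 0.81 [275.8 206.3] [0.561 0.199 0.   ]
case_edge 0.9 [269.6 205.2] [0.557 0.209 0.04 ]
stage 0.79 [458.9 223.6] [ 0.523 -0.246  0.   ]
stage_home 0.65 [453.9 207.5] [ 0.554 -0.22   0.052]
mirror_mount_mid 0.77 [360.  138.9] [ 0.718 -0.003  0.05 ]
driver_mid 0.94 [362.  260.4] [ 0.432 -0.009  0.012]
lens_cell_mid 0.53 [368.4 189.5] [ 0.603 -0.026  0.011]
scene 44.63531639469073 313.9572600755141 202.56427222606519 -0.1059386840137023 [1.562 0.36  0.753]
plate_mid 0.8 [454.8 253.4] [0.664 0.433 0.042]
plate_mid 0.79 [365.9 213.7] [0.566 0.208 0.042]
plate_mid 0.76 [346.1 286.3] [0.834 0.219 0.042]
case 0.76 [364.3 226.1] [0.562 0.206 0.   ]
case_edge 0.87 [367.8 214.6] [0.565 0.213 0.04 ]
case_edge 0.25 [366.2 226.1] [0.614 0.218 0.04 ]
stage 0.59 [209.7 195.3] [ 0.54  -0.243  0.   ]
stage_home 0.64 [213.7 184.7] [ 0.56  -0.214  0.052]
mirror_mount_mid 0.88 [263.8 235.6] [ 0.73  -0.003  0.05 ]
mirror_mount_mid 0.58 [365.6 226.6] [0.63  0.219 0.05 ]
driver_mid 0.65 [298.3 186.2] [ 0.444 -0.01   0.012]
lens_cell_mid 0.51 [274.6 218.7] [ 0.609 -0.022  0.011]
{'time': 0.9, 'q': array([76.548,  4.98 , 10.078, 95.099, -0.   , 90.   ]), 'qd': array([ 0.127, -0.042,  0.032, -0.085, -0.013, -0.062]), 'joint_efforts': array([ -0.001, -52.01 ,  46.486,   0.001,   0.   ,   0.   ]), 'ee_pos': array([0.128, 0.535, 0.231]), 'tcp_rot': array([-179.998,    0.   ,  166.548]), 'wrist_force': array([-0.508, -0.852, -0.137]), 'torque': array([ 0.04 ,  0.013, -0.009]), 'grasp_force': 0.0, 'opening': 0.08535154389423631}
```

View pics/top1.png

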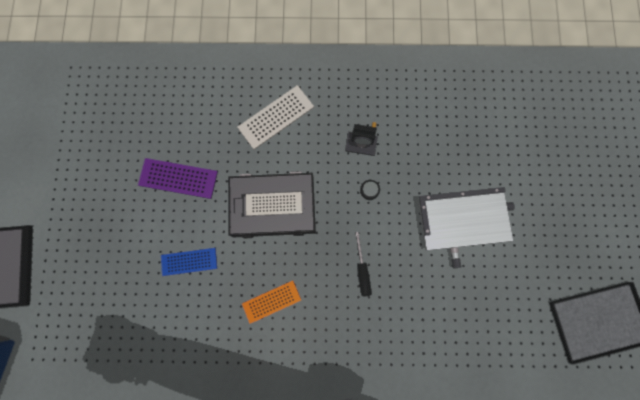

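View pics/scene1.png

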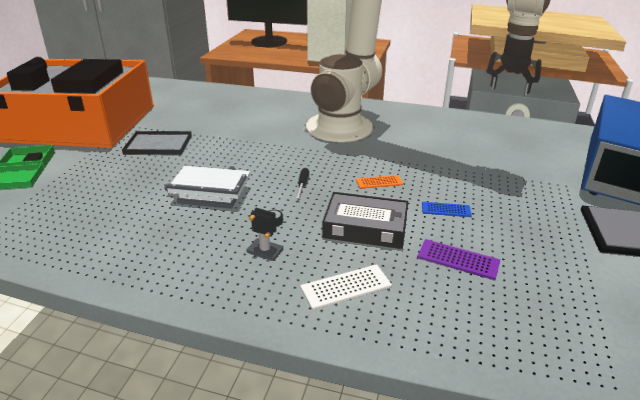

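The dotted plates in the top picture are: white in the case (273,204), larger white on the bench (275,116), purple (178,178), blue (189,262) and orange (271,301). The coloured ones are ruled out. The smaller white one, in the case, is the one meant. The scoop is on the left, so case +y is about world +y. The stage's fence is at the image top and its end stop at the left. I'll confirm with an enlarged crop and fit the poses.

```bash
cat > b.py <<'E'
from h import *
from scipy.optimize import minimize
np.set_printoptions(precision=4,suppress=True)
c=viewer.camera("top")
im=c["pixels"][:,:,::-1]
A=cv2.resize(im[165:245,220:325],None,fx=3.7,fy=3.7,interpolation=cv2.INTER_CUBIC)
B=cv2.resize(im[180:260,405:525],None,fx=3.3,fy=3.3,interpolation=cv2.INTER_CUBIC)
h=max(A.shape[0],B.shape[0]); P=lambda I:cv2.copyMakeBorder(I,0,h-I.shape[0],0,0,cv2.BORDER_CONSTANT)
cv2.imwrite("pics/crop2.png",np.hstack([P(A),P(B)]))
def box(x0,x1,y0,y1,z0,z1): return [(x,y,z) for x in(x0,x1) for y in (y0,y1) for z in (z0,z1)]
def render(pts,p,S=4):
    R=np.array([[np.cos(p[2]),-np.sin(p[2])],[np.sin(p[2]),np.cos(p[2])]])
    q=[proj(c,[*(R@[a,b]+p[:2]),z]) for a,b,z in pts]
    hull=cv2.convexHull(np.float32(q))
    m=np.zeros((400*S,640*S),np.uint8); cv2.fillConvexPoly(m,np.int32(np.round(hull*S*16+ (S-1)/2*16)),1,shift=4)
    return m
def fit(mask,pts,p0,S=4):
    M=cv2.resize(mask.astype(np.uint8),None,fx=S,fy=S,interpolation=cv2.INTER_NEAREST)
    def cost(p): 
        r=render(pts,p,S); return 1-(r&M).sum()/((r|M).sum())
    best=min((minimize(cost,[p0[0],p0[1],a],method="Nelder-Mead",options=dict(initial_simplex=[[p0[0],p0[1],a],[p0[0]+.006,p0[1],a],[p0[0],p0[1]+.006,a],[p0[0],p0[1],a+.05]],maxiter=120)) for a in (-.05,.05,.12)),key=lambda r:r.fun)
    return best.x,best.fun
g=im.astype(int); val=g.min(2)
def blob(mask,seed):
    n,l=cv2.connectedComponents(mask.astype(np.uint8)); return l==l[seed[1],seed[0]]
# plate: white blob, closed for dots
w=blob(cv2.morphologyEx((val>115).astype(np.uint8),cv2.MORPH_CLOSE,np.ones((7,7)))*((np.indices(val.shape)[1]<320)), (273,204))
print("plate",w.sum(),fit(w,box(-.025,.025,-.065,.065,.045,.045),(.557,.205)))
for t,pts,p0 in [("case",box(-.07,.07,-.1,.1,0,.05),(.561,.2)),]:
    o=finder.outline_of("top",t)[0]; print(t,o["conf"],o["extent"],fit(o["pixels"],pts,p0))
s=blob(val>135,(465,222)); print("stage bright",s.sum(),val[222,465],val[222,430])
# visible aluminium: x -62.5..50.5, y -100..88 at 50mm
print(fit(s,box(-.0625,.0505,-.1,.088,.05,.05),(.545,-.235)))
cv2.imwrite("pics/dbg.png",(s*255).astype(np.uint8))
E
python3 b.py
```

```text
plate 1265 (array([0.5607, 0.1995, 0.0521]), np.float64(0.05919233807266988))
case 0.76 [272.8, 205.3, 89.7, 70.6] (array([0.5603, 0.2058, 0.0529]), np.float64(0.2449914403368343))
stage bright 4023 184 185
(array([ 0.5296, -0.2453,  0.1148]), np.float64(0.048672835748204024))
```

View pics/crop2.png

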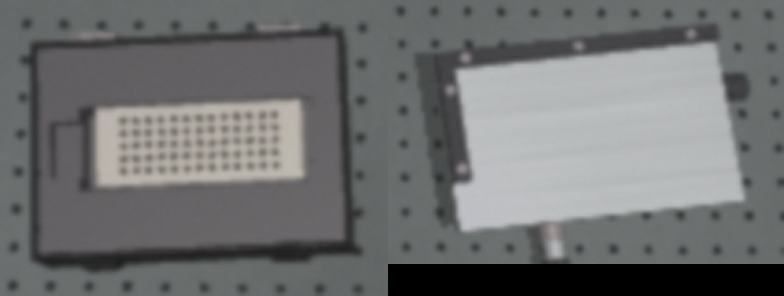

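Confirmed: the left crop shows the white dotted plate in the recess with the scoop on its left. The right crop shows the stage, fence at the top and end stop at the left. Moving over the case.

```bash
python3 -m inch '[[[0,-50,-22,0,0,0,0],[0,-50,-23,0,0,0,0],[0,-50,-22,0,0,0,0],[0,-50,-23,0,0,0,0],[0,-50,-22,0,0,0,0],[0,-50,-23,0,0,0,0],[0,-50,-22,0,0,0,0],[0,-50,-23,0,0,0,0]]]' 40; python3 -m inch '[[[0,-50,-22,0,0,0,10.5],[0,-50,-23,0,0,0,10.5],[0,0,0,0,0,0,10.5],[0,0,0,0,0,0,10.5],[0,0,0,0,0,0,10.5],[0,0,0,0,0,0,10.5],[0,0,0,0,0,0,10.5],[0,0,0,0,0,0,0]]]'
```

```text
time: 2.0
ee_pos: [0.4764, 0.2655, 0.2314]
tcp_rot: [180.0, 0.0, 166.5]
wrist_force: [1.1, 0.3, -0.6]
opening: -0.0
grasp_force: 0.0
time: 3.0
ee_pos: [0.555, 0.1924, 0.2313]
tcp_rot: [-180.0, -0.0, 93.1]
wrist_force: [-0.4, -1.0, 0.5]
opening: -0.0002
grasp_force: 0.0
```

```bash
cat > w.py <<'E'
from h import *
import sys
np.set_printoptions(precision=4,suppress=True)
c=viewer.camera("wrist"); save(c,sys.argv[1])
print(c["vfov"],c["k1"],-np.array(c["R"]).T@c["t"],np.array(c["R"]))
for t,z in [("plate_mid",.0425),("case",0),("case_edge",.04),("stage",0),("stage_home",.0525)]:
    for m in finder.mark_of("wrist",t)[:2]:
        print(t,round(m["conf"],2),np.round(m["position"],1),onz(c,*m["position"],z))
E
python3 w.py w1.png
```

```text
68.39691466779273 -0.020273043123681635 [0.5508 0.2667 0.3739] [[ 0.9985  0.0547 -0.0007]
 [ 0.0526 -0.9554  0.2907]
 [ 0.0152 -0.2903 -0.9568]]
plate_mid 0.92 [152.8 150.4] [0.3566 0.2107 0.0425]
plate_mid 0.86 [333.6 170.7] [0.5622 0.1984 0.0425]
case 0.36 [332.  168.1] [0.5614 0.1929 0.    ]
```

View pics/w1.png

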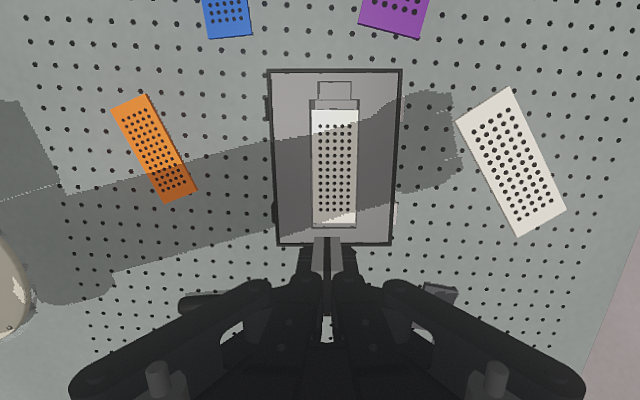

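The wrist view shows the rim corners near (267,70), (403,69), (391,243) and (275,245). The plate is at (312–358, 109–228), with the scoop above it. Computing metric positions from these.

```bash
cat > d.py <<'E'
from h import *
np.set_printoptions(precision=4,suppress=True)
c=viewer.camera("wrist")
g=cv2.cvtColor(c["pixels"],cv2.COLOR_RGB2GRAY)
for n,z,P in [("rim",.05,[(267,70),(403,69),(391,243),(275,245)]),("plate",.045,[(312,110),(358,109),(357,228),(313,227)]),("recess end",.046,[(309,99),(360,99)]),("scoop end",.046,[(319,82),(352,82)])]:
    for p in P: print(n,p,onz(c,*p,z))
save(c,"w1c.png",(260,60,410,250),3)
E
python3 d.py
```

```text
rim (267, 70) [0.4875 0.3007 0.05  ]
rim (403, 69) [0.6261 0.3094 0.05  ]
rim (391, 243) [0.6367 0.1151 0.05  ]
rim (275, 245) [0.4967 0.1046 0.05  ]
plate (312, 110) [0.5348 0.2638 0.045 ]
plate (358, 109) [0.584  0.2676 0.045 ]
plate (357, 228) [0.5946 0.1303 0.045 ]
plate (313, 227) [0.5416 0.1286 0.045 ]
recess end (309, 99) [0.5312 0.2749 0.046 ]
recess end (360, 99) [0.5852 0.2779 0.046 ]
scoop end (319, 82) [0.541  0.2923 0.046 ]
scoop end (352, 82) [0.5754 0.2942 0.046 ]
```

View pics/w1c.png

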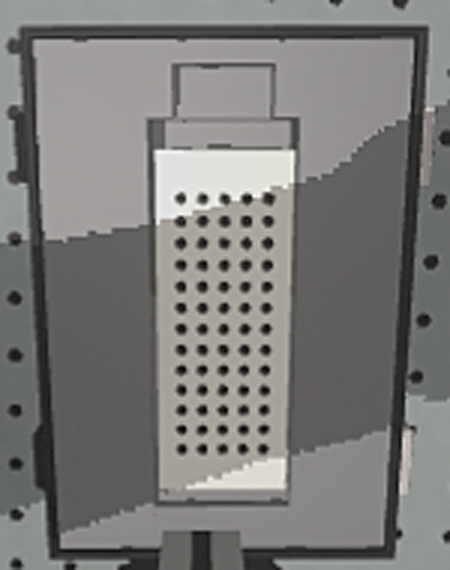

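```bash
python3 -m inch '[[[0,28,4,0,0,0,0],[0,28,4,0,0,0,0],[0,0,0,57,0,0,0],[0,0,0,57,0,0,0],[0,0,0,47,0,0,0],[0,0,0,10,0,0,0],[0,0,0,5,0,0,0],[0,0,0,0,0,0,0]]]'; python3 -m inch '[[[0,0,0,4,0,0,0],[0,0,0,4,0,0,0],[0,0,0,0,0,0,0]]]'
```

```text
time: 4.35
ee_pos: [0.5609, 0.2492, 0.0572]
tcp_rot: [179.9, -0.1, 93.1]
wrist_force: [0.8, -0.3, 0.6]
opening: -0.0007
grasp_force: 0.0
time: 4.72
ee_pos: [0.5599, 0.2487, 0.0471]
tcp_rot: [-180.0, 0.0, 93.0]
wrist_force: [0.3, 1.0, -0.3]
opening: 0.0002
grasp_force: 0.0
```

```bash
python3 -m inch '[[[0,0,0,2,0,0,0],[0,0,0,2,0,0,0],[0,0,0,1,0,0,0],[0,0,0,1,0,0,0],[0,0,0,1,0,0,0],[0,0,0,1,0,0,0],[0,0,0,1,0,0,0],[0,0,0,1,0,0,0]]]'; python3 -m inch '[[[0,0,0,1,0,0,0],[0,0,0,1,0,0,0],[0,0,0,0,0,0,0]]]'; cat > s.py <<'E'
from h import *
import sys
c=viewer.camera("scene"); save(c,sys.argv[1],(310,180,420,260),6)
E
python3 s.py s2.png
```

```text
time: 5.72
ee_pos: [0.56, 0.2487, 0.0372]
tcp_rot: [-180.0, 0.0, 93.0]
wrist_force: [-0.0, 0.6, -0.3]
opening: -0.0001
grasp_force: 0.2
time: 6.1
ee_pos: [0.5599, 0.2488, 0.0352]
tcp_rot: [-180.0, 0.0, 93.0]
wrist_force: [0.9, -0.0, 0.1]
opening: 0.0
grasp_force: 0.2
```

View pics/s2.png

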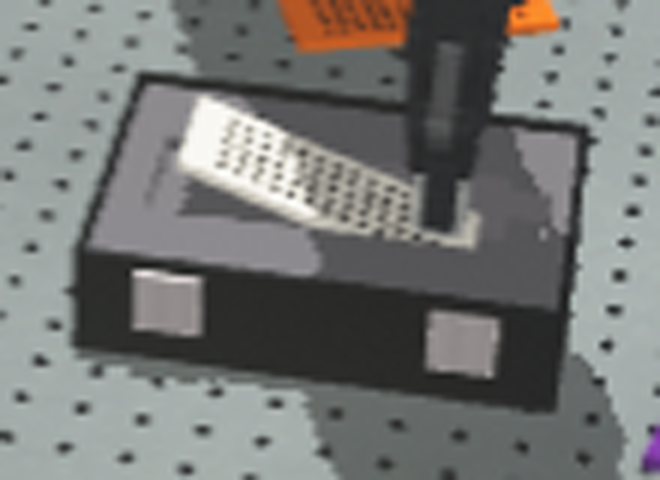

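The plate has tipped: its -y end is up on the left at (190,130) and the finger sits on its low end at (440,215). Drawing it along +y and down.

```bash
python3 -m inch '[[[0,1,0,0.5,0,0,0],[0,2,0,1,0,0,0],[0,2,0,0.8,0,0,0],[0,2,0,0.8,0,0,0],[0,2,0,0.8,0,0,0],[0,2,0,0.8,0,0,0],[0,1,0,0.4,0,0,0],[0,0,0,0,0,0,0]]]'; python3 -m inch '[[[0,1,0,0.5,0,0,0],[0,1,0,0.5,0,0,0],[0,1,0,0.5,0,0,0],[0,1,0,0.5,0,0,0],[0,0,0,0,0,0,0]]]';  cat > s.py <<'E'
from h import *
import sys
c=viewer.camera("scene"); save(c,sys.argv[1],(310,180,420,260),6)
print([ (round(m["conf"],2),np.round(m["position"],1)) for m in finder.mark_of("scene","plate_mid")])
E
python3 s.py s3.png
```

```text
time: 7.15
ee_pos: [0.5593, 0.2608, 0.0301]
tcp_rot: [-180.0, 0.0, 93.1]
wrist_force: [0.7, 0.2, -0.2]
opening: -0.0003
grasp_force: 0.0
time: 7.78
ee_pos: [0.5591, 0.2648, 0.0281]
tcp_rot: [-180.0, 0.0, 93.1]
wrist_force: [-0.1, 0.2, 0.7]
opening: -0.0003
grasp_force: 0.0
[(0.91, array([456.1, 256.4])), (0.72, array([369.9, 213.7])), (0.63, array([445.7, 206.5])), (0.61, array([381.1, 181.7])), (0.55, array([348.3, 287.2]))]
```

View pics/s3.png

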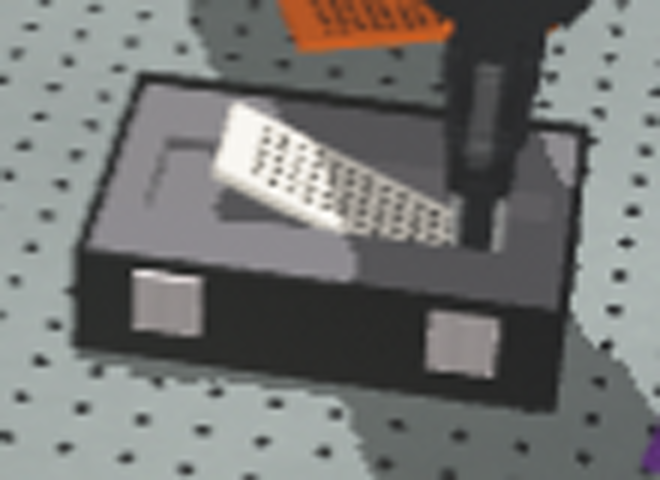

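The plate slid about 16 mm along with the finger. Lifting off and checking that it stays tipped.

```bash
python3 -m inch '[[[0,0,0,-3,0,0,0],[0,0,0,-6,0,0,0],[0,0,0,-15,0,0,0],[0,0,0,-40,0,0,0],[0,0,0,-60,0,0,0],[0,-30,0,-50,0,0,0],[0,-30,0,0,0,0,0],[0,0,0,0,0,0,0]]]'; cat > e.py <<'E'
from h import *
np.set_printoptions(precision=4,suppress=True)
c=viewer.camera("wrist"); a=c["pixels"][60:270,240:430,::-1]
s=viewer.camera("scene"); b=s["pixels"][180:260,310:420,::-1]
A=cv2.resize(a,(475,525),interpolation=cv2.INTER_CUBIC);B=cv2.resize(b,(325,236),interpolation=cv2.INTER_CUBIC)
B=cv2.copyMakeBorder(B,0,525-236,0,0,cv2.BORDER_CONSTANT); cv2.imwrite("pics/e1.png",np.hstack([A,B]))
import pickle; pickle.dump(c,open("cw.pkl","wb"))
E
python3 e.py
```

```text
time: 8.88
ee_pos: [0.5628, 0.2035, 0.2042]
tcp_rot: [179.9, -0.0, 92.9]
wrist_force: [-0.8, -0.1, -0.4]
opening: 0.0001
grasp_force: 0.0
```

View pics/e1.png

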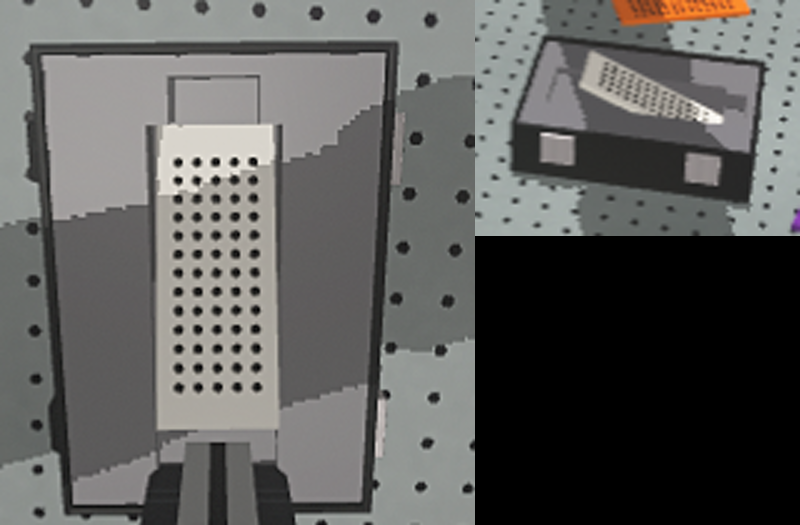

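The plate stays tipped. Its low end is at the end wall (crop 218,125) and its upper end at (218,430). Working out the grasp now.

```bash
cat > f.py <<'E'
from h import *
import pickle
from scipy.spatial.transform import Rotation as Ro
np.set_printoptions(precision=4,suppress=True)
c=pickle.load(open("cw.pkl","rb"))
C=lambda x,y,z: np.array([.562+x*.9985/1e3-y*.055/1e3,.207+x*.055/1e3+y*.9985/1e3,z/1e3])
print("upper end seen (302..352,232): predicted",proj(c,C(-25,-49.2,69.5)),proj(c,C(25,-49.2,69.5)))
print("low end seen (303..350,110): predicted",proj(c,C(-25,70,17.6)),proj(c,C(25,70,17.6)))
print(onz(c,327,232,.0695))
T=C(0,-32.6,52.4); n=np.array([-.055*.399,.399,.917])
o=bot.get_obs(); R=Ro.from_euler("xyz",o["tcp_rot"],degrees=True)
print(T, o["ee_pos"], "approach delta in tool axes mm:",R.inv().apply(T+.06*n-o["ee_pos"])*1e3, (R*Ro.from_rotvec([0,-23.5,0],degrees=True)).as_matrix()[:,2])
E
python3 f.py
```

```text
upper end seen (302..352,232): predicted [301.8032 231.0094] [350.7931 230.8123]
low end seen (303..350,110): predicted [302.5461 109.0552] [349.1206 108.8788]
[0.5655 0.1567 0.0695]
[0.5638 0.1744 0.0524] [0.5623 0.2049 0.2026] approach delta in tool axes mm: [-6.5785 -0.1922 95.1992] [ 0.0212 -0.3978 -0.9172]
```

```bash
python3 -m inch '[[[100,-6.5,0.5,45,0,0,0],[100,0,0,50,0,0,0],[100,0,0,0,0,-8,0],[100,0,0,0,0,-8,0],[100,0,0,0,0,-7.5,0],[100,0,0,0,0,0,0],[100,0,0,0,0,0,0],[100,0,0,0,0,0,0]]]' 40; cat > g.py <<'E'
from h import *
from scipy.spatial.transform import Rotation as Ro
np.set_printoptions(precision=4,suppress=True)
o=bot.get_obs(); R=Ro.from_euler("xyz",o["tcp_rot"],degrees=True)
T=np.array([.5641,.1742,.0524]); print(o["ee_pos"],R.inv().apply(T-o["ee_pos"])*1e3,R.as_matrix()[:,2])
E
python3 g.py
```

```text
time: 9.98
ee_pos: [0.5633, 0.198, 0.1077]
tcp_rot: [180.0, 23.4, 93.0]
wrist_force: [-0.4, -0.5, -0.2]
opening: 0.0854
grasp_force: 0.0
[0.5633 0.198  0.1077] [ 0.1731 -0.4909 60.23  ] [ 0.0215 -0.3966 -0.9177]
```

```bash
python3 -m inch '[[[100,0,0,25,0,0,0],[100,0,0,20,0,0,0],[100,0,0,10,0,0,0],[100,0,0,5,0,0,0],[100,0,0,0,0,0,0]]]' 20; python3 -m inch '[[[75,0,0,0,0,0,0],[68,0,0,0,0,0,0],[62,0,0,0,0,0,0],[58,0,0,0,0,0,0],[50,0,0,0,0,0,0],[50,0,0,0,0,0,0],[50,0,0,0,0,0,0]]]' 20; sed -i 's/(310,180,420,260),6/(310,160,420,260),6/' s.py; python3 s.py s5.png
```

```text
time: 10.6
ee_pos: [0.5646, 0.1745, 0.0526]
tcp_rot: [180.0, 23.5, 93.0]
wrist_force: [0.3, 0.1, 0.5]
opening: 0.0855
grasp_force: 0.0
time: 11.48
ee_pos: [0.5645, 0.1746, 0.0523]
tcp_rot: [180.0, 23.5, 93.0]
wrist_force: [-0.8, 1.4, 1.4]
opening: 0.049
grasp_force: 21.3
[(0.87, array([444.4, 208.9])), (0.79, array([349.5, 287.2])), (0.61, array([454.2, 256.9])), (0.56, array([372.5, 217.1])), (0.45, array([381.6, 183.4]))]
```

View pics/s5.png

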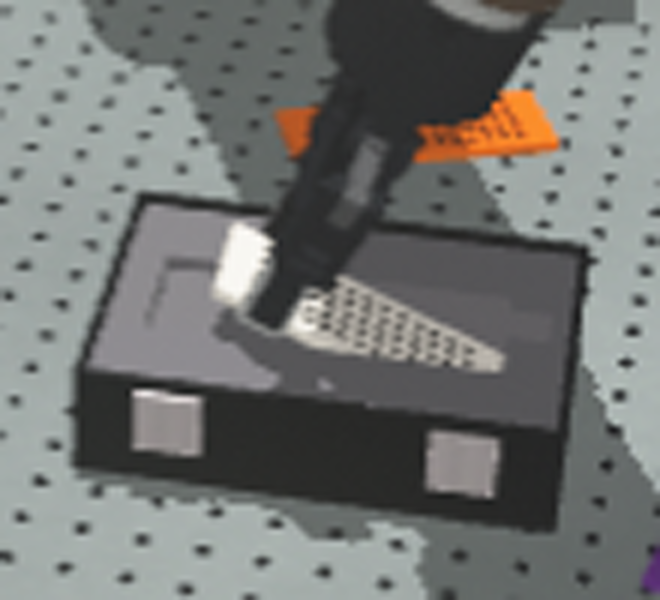

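Gripped: opening 49 mm, 21 N, and the pads sit on the long edges near the raised end. Lifting straight up, then levelling.

```bash
python3 -m inch '[[[50,0,0,0,0,0,0],[50,-2,0,-4,0,0,0],[50,-4,0,-8,0,0,0],[50,-8,0,-16,0,0,0],[50,-12,0,-27,0,0,0],[50,-12,0,-27,0,0,0],[50,-12,0,-27,0,0,0],[50,0,0,0,0,0,0]]]' 60; python3 -m inch '[[[50,0,0,0,0,6,0],[50,0,0,0,0,6,0],[50,0,0,0,0,6,0],[50,0,0,0,0,5.5,0],[50,0,0,0,0,0,0]]]'; cat > k.py <<'E'
from h import *
np.set_printoptions(precision=4,suppress=True)
c=viewer.camera("scene")
for o in finder.outline_of("scene","plate_mid"):
    m=o["pixels"]; print(round(o["conf"],2),np.round(o["extent"],1), m.sum())
    if m.sum(): print(cv2.minAreaRect(np.argwhere(m)[:,::-1].astype(np.float32)))
save(c,"k1.png")
E
python3 k.py
```

```text
time: 12.58
ee_pos: [0.5655, 0.1724, 0.1755]
tcp_rot: [179.7, 23.4, 92.9]
wrist_force: [0.5, -0.1, -1.5]
opening: 0.0479
grasp_force: 61.9
time: 13.2
ee_pos: [0.5645, 0.1707, 0.172]
tcp_rot: [-180.0, 0.0, 92.9]
wrist_force: [0.4, 0.7, -1.4]
opening: 0.0477
grasp_force: 61.9
0.88 [347.6 287.2  88.5  44.4] 2125
((345.8679504394531, 286.0377197265625), (27.47211265563965, 85.98770904541016), 74.05460357666016)
0.8 [379.7 183.8  46.2  11.7] 472
((378.5249328613281, 181.38551330566406), (11.073751449584961, 45.035400390625), 86.3086166381836)
0.79 [459.4 258.4  86.2  40.5] 1724
((458.9603271484375, 258.57366943359375), (81.31549072265625, 22.947708129882812), 15.80251407623291)
0.73 [372.4 168.2  54.4  17.3] 554
((371.8327331542969, 166.92149353027344), (55.733272552490234, 12.385171890258789), 6.709836959838867)
0.67 [446.6 209.8  51.   13.2] 585
((446.50274658203125, 208.96319580078125), (49.75258255004883, 12.041085243225098), 4.236394882202148)
```

```bash
python3 -m inch '[[[50,-40,-5,0,0,0,0],[50,-50,-6,0,0,0,0],[50,-50,-6,0,0,0,0],[50,-50,-6,0,0,0,0],[50,-50,-6,0,0,0,0],[50,-50,-6,0,0,0,0],[50,-50,-6,0,0,0,0],[50,-50,-6,0,0,0,0]]]'; python3 -m inch '[[[50,-40,-5,0,0,0,0],[50,-27,-1,0,0,0,-2],[50,0,0,0,0,0,-1.7],[50,0,0,20,0,0,0],[50,0,0,0,0,0,0]]]'; cat > m.py <<'E'
from h import *
np.set_printoptions(precision=4,suppress=True)
c=viewer.camera("wrist"); cv2.imwrite("pics/m1.png",c["pixels"][:,:,::-1])
for t,z in [("plate_mid",.155),("stage",0),("stage_home",.0525)]:
    for m in finder.mark_of("wrist",t)[:2]: print(t,round(m["conf"],2),m["position"],onz(c,*m["position"],z))
for p in [(-.0125,.065),(.05,.05)]: pass
S=lambda x,y,z:[.5296+x*.9934-y*.1146,-.2453+x*.1146+y*.9934,z]
print("home pred",S(.0255,.023,.0525))
for q in [(.0505,.088,.058),(.0505,-.1,.058),(-.0295,.088,.058),(.0625,.1,.058),(-.0625,-.1,.05)]: print(q,proj(c,S(*q)))
g=cv2.cvtColor(c["pixels"],cv2.COLOR_RGB2GRAY)
print(bot.get_obs()["ee_pos"])
E
python3 m.py
```

```text
time: 14.3
ee_pos: [0.5384, -0.2208, 0.1716]
tcp_rot: [-179.9, 0.1, 93.1]
wrist_force: [0.9, -0.2, -1.0]
opening: 0.0478
grasp_force: 62.0
time: 14.92
ee_pos: [0.5356, -0.2855, 0.1503]
tcp_rot: [-179.8, -0.1, 96.8]
wrist_force: [0.4, 1.4, -1.5]
opening: 0.0478
grasp_force: 62.0
plate_mid 0.86 [328.7, 178.2] [ 0.5313 -0.2437  0.155 ]
stage 0.41 [327.5, 173.4] [ 0.5343 -0.2746  0.    ]
home pred [0.5522959, -0.2195295, 0.0525]
(0.0505, 0.088, 0.058) [397.0172  30.01  ]
(0.0505, -0.1, 0.058) [381.8378 264.3036]
(-0.0295, 0.088, 0.058) [285.3501  29.3959]
(0.0625, 0.1, 0.058) [415.1273  11.3851]
(-0.0625, -0.1, 0.05) [258.0016 259.1206]
[ 0.5363 -0.2865  0.1529]
```

```bash
python3 - <<'E'
import cv2
g=cv2.imread("pics/m1.png",0)
for r in (60,100,150,200): print(r,g[r,365:440:3].tolist())
for r in (100,200): print(r,g[r,240:300:3].tolist())
for k in (300,330,360,380): print("col",k,g[2:70:3,k].tolist())
E
```

```text
60 [161, 160, 160, 159, 160, 159, 159, 155, 157, 154, 159, 59, 72, 86, 97, 93, 89, 144, 142, 142, 141, 142, 141, 141, 141]
100 [159, 158, 158, 157, 158, 157, 153, 156, 153, 161, 51, 70, 68, 68, 67, 65, 102, 101, 100, 101, 100, 100, 99, 100, 101]
150 [158, 156, 156, 156, 156, 158, 154, 151, 158, 50, 61, 129, 126, 104, 59, 102, 103, 101, 102, 100, 100, 100, 102, 99, 100]
200 [156, 155, 155, 155, 156, 154, 149, 161, 55, 64, 67, 66, 65, 107, 104, 103, 101, 103, 101, 102, 101, 102, 101, 101, 101]
100 [105, 107, 105, 100, 156, 153, 153, 154, 151, 153, 158, 158, 158, 158, 159, 158, 159, 158, 159, 158]
200 [149, 149, 149, 148, 150, 147, 209, 215, 213, 212, 211, 216, 155, 158, 158, 158, 157, 168, 165, 159]
col 300 [102, 102, 104, 67, 134, 135, 134, 126, 162, 162, 162, 162, 162, 162, 162, 161, 161, 161, 161, 161, 160, 163, 167]
col 330 [144, 144, 147, 65, 68, 73, 71, 53, 163, 162, 163, 162, 163, 162, 161, 161, 162, 162, 161, 162, 162, 165, 57]
col 360 [146, 144, 146, 94, 97, 100, 99, 107, 162, 163, 162, 162, 161, 161, 161, 161, 161, 161, 161, 160, 167, 42, 48]
col 380 [143, 143, 144, 92, 174, 183, 183, 177, 160, 160, 160, 161, 160, 160, 160, 160, 159, 159, 159, 160, 159, 159, 158]
```

```bash
python3 -m inch '[[[50,0,0,40,0,0,0],[50,0,0,30,0,0,0],[50,0,0,14,0,0,0],[50,0,0,6,0,0,0],[50,0,0,0,0,0,0]]]' 30; python3 -m inch '[[[50,0,0,2,0,0,0],[50,0,0,2,0,0,0],[50,0,0,1,0,0,0],[50,0,0,1,0,0,0],[50,0,0,0,0,0,0]]]' 30; python3 -m inch '[[[50,0,0,1,0,0,0],[50,0,0,0,0,0,0]]]'; python3 -m inch '[[[50,0,0,1,0,0,0],[50,0,0,0,0,0,0]]]'
```

```text
time: 15.75
ee_pos: [0.5363, -0.2872, 0.0629]
tcp_rot: [180.0, 0.0, 96.7]
wrist_force: [-0.4, 0.7, -1.6]
opening: 0.0477
grasp_force: 62.0
time: 16.38
ee_pos: [0.5359, -0.287, 0.056]
tcp_rot: [-180.0, -0.0, 96.7]
wrist_force: [-0.2, -0.1, -1.0]
opening: 0.0474
grasp_force: 62.0
time: 16.62
ee_pos: [0.5359, -0.287, 0.055]
tcp_rot: [-180.0, -0.0, 96.7]
wrist_force: [0.1, 0.0, -0.9]
opening: 0.0475
grasp_force: 62.0
time: 16.88
ee_pos: [0.5359, -0.287, 0.054]
tcp_rot: [-180.0, -0.0, 96.7]
wrist_force: [-0.0, 0.7, -0.9]
opening: 0.0474
grasp_force: 62.0
```

```bash
python3 -m inch '[[[50,0,0,1,0,0,0],[50,0,0,1,0,0,0],[50,0,0,0,0,0,0]]]' 30; for i in 1; do python3 -m inch '[[[50,0,0,1,0,0,0],[50,0,0,0,0,0,0]]]'; done;  python3 -m inch '[[[50,0,0,1,0,0,0],[50,0,0,0,0,0,0]]]' | grep -E "ee_pos|wrist"
```

```text
time: 17.25
ee_pos: [0.5359, -0.2871, 0.0519]
tcp_rot: [-180.0, -0.0, 96.7]
wrist_force: [0.2, -0.9, -2.0]
opening: 0.0477
grasp_force: 62.0
time: 17.5
ee_pos: [0.5359, -0.287, 0.051]
tcp_rot: [-180.0, -0.0, 96.7]
wrist_force: [-0.6, -0.5, -1.4]
opening: 0.0471
grasp_force: 62.0
ee_pos: [0.5359, -0.287, 0.0499]
wrist_force: [0.6, -0.3, -1.1]
```

```bash
python3 -m inch '[[[50,0,0,0.6,0,0,0],[50,0,0,0,0,0,0]]]' | grep -E "ee_pos|wrist";python3 -m inch '[[[50,0,0,0.6,0,0,0],[50,0,0,0,0,0,0]]]' | grep -E "ee_pos|wrist";python3 -m inch '[[[50,0,0,0.6,0,0,0],[50,0,0,0,0,0,0]]]' | grep -E "ee_pos|wrist"
```

```text
ee_pos: [0.5359, -0.2871, 0.0494]
wrist_force: [-0.2, 0.3, -1.2]
ee_pos: [0.5359, -0.2871, 0.0488]
wrist_force: [0.1, -0.4, -1.1]
ee_pos: [0.5359, -0.287, 0.0482]
wrist_force: [0.1, -0.2, -1.6]
```

```bash
python3 - <<'E'
from h import *
np.set_printoptions(precision=4,suppress=True)
c=viewer.camera("scene"); o=finder.outline_of("scene","plate_mid")
for q in o: print(round(q["conf"],2),np.round(q["extent"],0))
cv2.imwrite("pics/n1.png",cv2.resize(c["pixels"][150:230,150:270,::-1],None,fx=6,fy=6,interpolation=cv2.INTER_CUBIC))
S=lambda x,y,z:[.531+x*.9934-y*.1146,-.243+x*.1146+y*.9934,z]
a=proj(c,S(0,0,.05)); b=proj(c,S(0,0,.055)); print(a,b)
# side profile: stage +x far edge etc
E
```

```text
0.83 [347. 286.  89.  39.]
0.75 [457. 258.  84.  40.]
0.7 [215. 179.  38.  13.]
0.59 [381. 182.  45.   9.]
[209.0669 178.597 ] [208.8529 177.0621]
```

```bash
for i in 1; do python3 -m inch '[[[50,0,0,0.5,0,0,0],[50,0,0,0,0,0,0]]]' | grep -E "ee_pos|wrist";python3 -m inch '[[[50,0,0,0.5,0,0,0],[50,0,0,0,0,0,0]]]' | grep -E "ee_pos|wrist";python3 -m inch '[[[50,0,0,0.5,0,0,0],[50,0,0,0,0,0,0]]]' | grep -E "ee_pos|wrist"; done
```

```text
ee_pos: [0.5359, -0.2871, 0.0477]
wrist_force: [-0.5, -0.2, -1.6]
ee_pos: [0.5359, -0.2871, 0.0476]
wrist_force: [-1.6, 1.0, 3.0]
ee_pos: [0.536, -0.2871, 0.0476]
wrist_force: [-3.3, 1.3, 6.5]
```

```bash
python3 - <<'E'
from h import *
o=bot.get_obs(); print(o["wrist_force"],o["torque"],o["ee_pos"],o["tcp_rot"])
viewer.camera("wrist"); c=viewer.camera("wrist"); o=finder.outline_of("wrist","plate_mid")
for q in o: 
    m=q["pixels"]; print(round(q["conf"],2),np.round(q["extent"],0))
    b=np.argwhere(m)
    for r in (b[:,0].min()+3,b[:,0].min()+40,b[:,0].max()-40): 
        k=np.where(m[r])[0]; print(r,k.min(),k.max())
cv2.imwrite("pics/p1.png",c["pixels"][:,:,::-1])
print(proj(c,[.536-.043*.1146+-.065*.117,-.287+.043+.0645,.055]))
E
```

```text
[-3.3088078   1.27462972  6.46526074] [0.30984156 0.69015342 0.01376752] [ 0.53597377 -0.28710739  0.04762924] [1.79970773e+02 2.23323068e-02 9.67452434e+01]
0.66 [327. 163. 122. 276.]
26 265 386
63 267 384
258 280 373
[327.89385439  21.97293159]
```

```bash
python3 -m inch '[[[57,0,0,-0.5,0,0,0],[60,0,0,0,0,0,0],[64,0,0,0,0,0,0],[70,0,0,0,0,0,0],[72,0,0,0,0,0,0],[72,0,0,0,0,0,0]]]' 20; python3 - <<'E'
from h import *
from h import *
np.set_printoptions(precision=4,suppress=True)
c=viewer.camera("wrist"); cv2.imwrite("pics/p2.png",c["pixels"][:,:,::-1])
for t in ("plate_mid","stage_home"):
  for m in finder.mark_of("wrist",t)[:2]: print(t,round(m["conf"],2),m["position"],onz(c,*m["position"],.055))
c=viewer.camera("top")
for t in ("plate_mid","stage_home"):
  for m in finder.mark_of("top",t)[:6]: print(t,round(m["conf"],2),m["position"],onz(c,*m["position"],.055))
E
```

```text
time: 20.25
ee_pos: [0.5359, -0.2871, 0.0472]
tcp_rot: [-180.0, -0.0, 96.7]
wrist_force: [-0.0, -0.1, 0.1]
opening: 0.0615
grasp_force: 0.0
plate_mid 0.61 [322.6, 175.5] [ 0.5286 -0.2435  0.055 ]
stage_home 0.58 [380.2, 124.8] [ 0.5515 -0.2175  0.055 ]
plate_mid 0.87 [191.4, 261.2] [0.4248 0.3795 0.055 ]
plate_mid 0.79 [276.1, 116.3] [0.7716 0.1988 0.055 ]
plate_mid 0.76 [466.5, 219.4] [ 0.526  -0.2466  0.055 ]
plate_mid 0.73 [272.1, 301.4] [0.3384 0.194  0.055 ]
plate_mid 0.64 [177.7, 177.3] [0.6189 0.4249 0.055 ]
stage_home 0.97 [455.9, 208.6] [ 0.5509 -0.2234  0.055 ]
```

```bash
python3 -m inch '[[[72,0,0,-5,0,0,0],[72,0,0,-20,0,0,0],[40,0,0,-50,0,0,0],[0,-30,0,-55,0,0,0],[0,-20,0,0,0,0,0],[0,0,0,0,0,0,0],[0,0,0,0,0,0,0]]]' 20; cat > v.py <<'E'
from h import *
import sys
np.set_printoptions(precision=4,suppress=True)
c=viewer.camera("wrist"); im=c["pixels"]; cv2.imwrite("pics/"+sys.argv[1],im[:,:,::-1])
# resample ortho map at plate-top height, 0.5mm/px, in nominal stage frame (origin .5296,-.2453, yaw .1148): cols = stage x, rows = -stage y
def ortho(z):
    xs=np.arange(-.075,.08,.0005); ys=np.arange(.115,-.125,-.0005)
    X,Y=np.meshgrid(xs,ys); ca,sa=np.cos(.1148),np.sin(.1148)
    W=np.stack([.5296+X*ca-Y*sa,-.2453+X*sa+Y*ca,np.full_like(X,z)],-1)
    p=W@np.array(c["R"]).T+c["t"]; q=p[...,:2]/p[...,2:]; q=q*(1+c["k1"]*(q**2).sum(-1,keepdims=True))*K(c)+[c["cx"],c["cy"]]
    q=q.astype(np.float32); return cv2.remap(im,q[...,0],q[...,1],cv2.INTER_LINEAR)
A=ortho(.055); B=ortho(.05)
np.save("A.npy",A); np.save("B.npy",B)
cv2.imwrite("pics/o_"+sys.argv[1],np.hstack([A,B])[:,:,::-1])
E
python3 v.py v1.png
```

```text
time: 21.42
ee_pos: [0.5415, -0.3361, 0.1765]
tcp_rot: [-179.9, -0.1, 96.7]
wrist_force: [0.8, 0.5, 0.1]
opening: -0.0004
grasp_force: 0.0
```

View pics/o_v1.png

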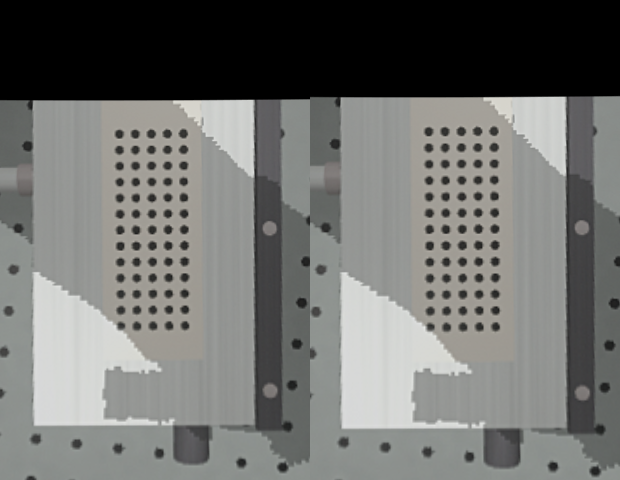

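The ortho view (0.5 mm/px) shows the plate flat, dots up, at columns 103–203 with its end at row 361. The fence face is at column 257 of the right half, so the plate needs about +27 mm in x and +24 mm in y. Pushing towards the fence first.

```bash
python3 -m inch '[[[0,45,-27,0,0,0,0],[0,46.6,-26.3,0,0,0,0],[0,0,0,50,0,0,0],[0,0,0,45,0,0,0],[0,0,0,20,0,0,0],[0,0,0,6,0,0,0],[0,0,0,0,0,0,0]]]'; python3 - <<'E'
from h import *
o=bot.get_obs(); p=o["ee_pos"]-[.5296,-.2453,0]; ca,sa=np.cos(.1148),np.sin(.1148)
print(o["ee_pos"],p[0]*ca+p[1]*sa,-p[0]*sa+p[1]*ca)
E
```

```text
time: 22.35
ee_pos: [0.4781, -0.2516, 0.0565]
tcp_rot: [180.0, -0.0, 96.8]
wrist_force: [-0.1, 0.1, 0.5]
opening: 0.0001
grasp_force: 0.0
[ 0.47813909 -0.25163443  0.05645236] -0.05184777206952599 -0.00039799272153935323
```

```bash
python3 -m inch '[[[0,0,0,3,0,0,0],[0,0,0,0.5,0,0,0],[0,0,3,0,0,0,0],[0,0,3,0,0,0,0],[0,0,3,0,0,0,0],[0,0,3,0,0,0,0],[0,0,2,0,0,0,0],[0,0,0,0,0,0,0]]]';  python3 -m inch '[[[0,0,2,0,0,0,0],[0,0,3,0,0,0,0],[0,0,3,0,0,0,0],[0,0,3,0,0,0,0],[0,0,3,0,0,0,0],[0,0,3,0,0,0,0],[0,0,2,0,0,0,0],[0,0,0,0,0,0,0]]]'; cat > u.py <<'E'
from h import *
np.set_printoptions(precision=4,suppress=True)
c=viewer.camera("wrist"); im=c["pixels"]
xs=np.arange(-.075,.08,.0005); ys=np.arange(.115,-.125,-.0005)
X,Y=np.meshgrid(xs,ys); ca,sa=np.cos(.1148),np.sin(.1148)
def ortho(c,z):
    W=np.stack([.5296+X*ca-Y*sa,-.2453+X*sa+Y*ca,np.full_like(X,z)],-1)
    p=W@np.array(c["R"]).T+c["t"]; q=p[...,:2]/p[...,2:]; q=(q*(1+c["k1"]*(q**2).sum(-1,keepdims=True))*K(c)+[c["cx"],c["cy"]]).astype(np.float32)
    return cv2.remap(c["pixels"],q[...,0],q[...,1],cv2.INTER_LINEAR)
A=ortho(c,.055)
# dots: dark round blobs
g=cv2.cvtColor(A,cv2.COLOR_RGB2GRAY); d=(cv2.morphologyEx(g,cv2.MORPH_BLACKHAT,cv2.getStructuringElement(cv2.MORPH_ELLIPSE,(17,17)))>50).astype(np.uint8)
n,l,s,ce=cv2.connectedComponentsWithStats(d)
k=[i for i in range(1,n) if 35<s[i,4]<150 and s[i,2]<14 and s[i,3]<14]; P=ce[k]*.5+[-75,0]; P[:,1]=115-ce[k][:,1]*.5
# keep the densest cluster: points with >=3 neighbours at 7..9.5mm
D=np.linalg.norm(P[:,None]-P[None],axis=2); Q=P[((D>6.5)&(D<9.5)).sum(1)>=2]
if len(Q)>5:
    r=cv2.minAreaRect(Q.astype(np.float32)); print("dots",len(Q),r)
B=ortho(c,.05); gb=cv2.cvtColor(B,cv2.COLOR_RGB2GRAY).astype(int)
cv2.imwrite("pics/ou.png",np.hstack([A,B])[:,:,::-1])
for r in range(20,460,40):
    e=np.where((gb[r,230:290]<85))[0]; print(r,115-r*.5, -75+.5*(230+e[0]) if len(e) else None, end=" | ")
E
python3 u.py
```

```text
time: 23.35
ee_pos: [0.4921, -0.2503, 0.0526]
tcp_rot: [-180.0, -0.0, 96.8]
wrist_force: [-0.7, -0.3, -0.1]
opening: 0.0
grasp_force: 0.0
time: 24.35
ee_pos: [0.511, -0.248, 0.0526]
tcp_rot: [180.0, -0.0, 96.8]
wrist_force: [0.4, 0.7, -0.4]
opening: -0.0001
grasp_force: 0.0
dots 40 ((12.86603832244873, 16.32731056213379), (32.19795227050781, 64.09612274169922), 0.4158484637737274)
20 105.0 40.0 | 60 85.0 53.0 | 100 65.0 53.5 | 140 45.0 53.5 | 180 25.0 53.5 | 220 5.0 53.5 | 260 -15.0 53.5 | 300 -35.0 40.0 | 340 -55.0 43.5 | 380 -75.0 40.0 | 420 -95.0 40.0 |
```

```bash
python3 -m inch '[[[0,0,2,0,0,0,0],[0,0,3,0,0,0,0],[0,0,3,0,0,0,0],[0,0,3,0,0,0,0],[0,0,2,0,0,0,0],[0,0,0,0,0,0,0]]]' | grep -E "ee_pos|wrist";  python3 -m inch '[[[0,0,1,0,0,0,0],[0,0,0,0,0,0,0]]]'| grep -E "ee_pos|wrist"; python3 -m inch '[[[0,0,1,0,0,0,0],[0,0,0,0,0,0,0]]]'| grep -E "ee_pos|wrist"; python3 u.py
```

```text
ee_pos: [0.524, -0.2465, 0.0526]
wrist_force: [-1.3, 0.1, 0.4]
ee_pos: [0.5248, -0.2464, 0.0526]
wrist_force: [0.2, 0.3, 0.2]
ee_pos: [0.5258, -0.2463, 0.0526]
wrist_force: [0.6, 0.4, -0.1]
dots 40 ((27.504159927368164, 16.248703002929688), (32.14362716674805, 64.18807983398438), 0.2556903064250946)
20 105.0 40.5 | 60 85.0 53.0 | 100 65.0 55.0 | 140 45.0 55.0 | 180 25.0 55.0 | 220 5.0 43.5 | 260 -15.0 55.0 | 300 -35.0 40.0 | 340 -55.0 40.0 | 380 -75.0 40.0 | 420 -95.0 40.0 |
```

Dots are at x 27.5, about 1 mm from the fence. Creeping until contact.

```bash
python3 -m inch '[[[0,0,0.5,0,0,0,0],[0,0,0,0,0,0,0]]]' | grep -E "ee_pos|wrist";  python3 -m inch '[[[0,0,0.5,0,0,0,0],[0,0,0,0,0,0,0]]]'| grep -E "ee_pos|wrist"; python3 -m inch '[[[0,0,0.4,0,0,0,0],[0,0,0,0,0,0,0]]]'| grep -E "ee_pos|wrist"; 
```

```text
ee_pos: [0.5263, -0.2462, 0.0526]
wrist_force: [-0.8, 0.5, -0.2]
ee_pos: [0.5264, -0.2462, 0.0526]
wrist_force: [-3.6, -0.3, 2.4]
ee_pos: [0.5265, -0.2462, 0.0526]
wrist_force: [-5.3, -1.1, 2.9]
```

```bash
python3 -m inch '[[[0,0,-2,0,0,0,0],[0,0,-6,0,0,0,0],[0,0,0,-30,0,0,0],[0,-44,20,0,0,0,0],[0,-44,20,0,0,0,0],[0,0,0,20,0,0,0],[0,0,0,9.8,0,0,0],[0,0,0,0,0,0,0]]]'; python3 u.py; python3 -m inch '[[[0,2,0,0,0,0,0],[0,3,0,0,0,0,0],[0,3,0,0,0,0,0],[0,3,0,0,0,0,0],[0,2,0,0,0,0,0],[0,0,0,0,0,0,0]]]'; python3 u.py
```

```text
time: 27.45
ee_pos: [0.5685, -0.3287, 0.0521]
tcp_rot: [-179.9, -0.1, 96.8]
wrist_force: [-0.4, 0.6, 0.2]
opening: -0.0002
grasp_force: 0.0
dots 50 ((27.98995590209961, -11.686344146728516), (32.119117736816406, 72.201171875), 0.19865833222866058)
20 105.0 40.0 | 60 85.0 40.0 | 100 65.0 40.0 | 140 45.0 40.0 | 180 25.0 42.5 | 220 5.0 54.0 | 260 -15.0 43.0 | 300 -35.0 54.5 | 340 -55.0 54.5 | 380 -75.0 53.5 | 420 -95.0 40.0 | time: 28.25
ee_pos: [0.5678, -0.3167, 0.0528]
tcp_rot: [-180.0, 0.0, 96.8]
wrist_force: [-0.2, -0.8, -0.2]
opening: 0.0002
grasp_force: 0.0
dots 60 ((27.97446632385254, -3.470073699951172), (32.14839553833008, 87.9975357055664), 0.19601505994796753)
20 105.0 40.0 | 60 85.0 40.0 | 100 65.0 40.0 | 140 45.0 40.0 | 180 25.0 42.5 | 220 5.0 54.0 | 260 -15.0 43.0 | 300 -35.0 54.5 | 340 -55.0 54.5 | 380 -75.0 40.0 | 420 -95.0 40.0 |
```

```bash
python3 -m inch '[[[0,2,0,0,0,0,0],[0,3,0,0,0,0,0],[0,3,0,0,0,0,0],[0,3,0,0,0,0,0],[0,3,0,0,0,0,0],[0,3,0,0,0,0,0],[0,2,0,0,0,0,0],[0,0,0,0,0,0,0]]]'|grep -E "ee_pos|wrist"; python3 u.py|head -1; python3 -m inch '[[[0,1,0,0,0,0,0],[0,0,0,0,0,0,0]]]'|grep -E "ee_pos|wrist"; python3 -m inch '[[[0,1,0,0,0,0,0],[0,0,0,0,0,0,0]]]'|grep -E "ee_pos|wrist"; python3 -m inch '[[[0,0.7,0,0,0,0,0],[0,0,0,0,0,0,0]]]'|grep -E "ee_pos|wrist"
```

```text
ee_pos: [0.5655, -0.2978, 0.0528]
wrist_force: [0.5, 0.5, 0.1]
dots 60 ((27.729164123535156, 15.581953048706055), (32.18193054199219, 88.016357421875), 0.31969356536865234)
ee_pos: [0.5654, -0.297, 0.0528]
wrist_force: [-0.6, 0.1, -0.2]
ee_pos: [0.5653, -0.296, 0.0528]
wrist_force: [-0.3, 0.1, 1.6]
ee_pos: [0.5652, -0.2953, 0.0528]
wrist_force: [0.6, -0.4, -0.3]
```

```bash
for i in 1; do python3 -m inch '[[[0,0.7,0,0,0,0,0],[0,0,0,0,0,0,0]]]'|grep -E "ee_pos|wrist"; python3 -m inch '[[[0,0.7,0,0,0,0,0],[0,0,0,0,0,0,0]]]'|grep -E "ee_pos|wrist"; python3 -m inch '[[[0,0.7,0,0,0,0,0],[0,0,0,0,0,0,0]]]'|grep -E "ee_pos|wrist"; done; python3 u.py|head -1
```

```text
ee_pos: [0.5651, -0.2945, 0.0528]
wrist_force: [0.6, 0.4, -0.7]
ee_pos: [0.565, -0.2939, 0.0528]
wrist_force: [-1.3, -0.1, 0.0]
ee_pos: [0.565, -0.2933, 0.0529]
wrist_force: [-0.6, -1.3, 1.0]
dots 60 ((27.735708236694336, 19.676239013671875), (32.19441604614258, 88.13410949707031), 0.28155845403671265)
```

```bash
for i in 1; do python3 -m inch '[[[0,0.5,0,0,0,0,0],[0,0,0,0,0,0,0]]]'|grep -E "ee_pos|wrist"; python3 -m inch '[[[0,0.5,0,0,0,0,0],[0,0,0,0,0,0,0]]]'|grep -E "ee_pos|wrist"; done; python3 u.py|head -1
```

```text
ee_pos: [0.565, -0.293, 0.0531]
wrist_force: [0.4, -3.5, 0.7]
ee_pos: [0.565, -0.2927, 0.0531]
wrist_force: [1.0, -4.4, 1.5]
dots 60 ((27.70456314086914, 19.723072052001953), (32.11054229736328, 88.24371337890625), 0.33689844608306885)
```

Both contacts are felt. One last light nudge to the fence to close the small gap that opened during the y push.

```bash
python3 -m inch '[[[0,-2,0,0,0,0,0],[0,-6,0,0,0,0,0],[0,0,0,-30,0,0,0],[0,40,-22,0,0,0,0],[0,40,-21,0,0,0,0],[0,0,0,20,0,0,0],[0,0,0,10,0,0,0],[0,0,0,0,0,0,0]]]'|grep -E "ee_pos|wrist"; python3 -m inch '[[[0,0,3,0,0,0,0],[0,0,3,0,0,0,0],[0,0,1.5,0,0,0,0],[0,0,1,0,0,0,0],[0,0,0,0,0,0,0]]]'|grep -E "ee_pos|wrist"; python3 -m inch '[[[0,0,0.5,0,0,0,0],[0,0,0,0,0,0,0]]]'|grep -E "ee_pos|wrist"; python3 -m inch '[[[0,0,0.5,0,0,0,0],[0,0,0,0,0,0,0]]]'|grep -E "ee_pos|wrist"
```

```text
ee_pos: [0.5133, -0.2258, 0.0519]
wrist_force: [-0.4, 0.8, 1.0]
ee_pos: [0.5222, -0.2248, 0.0529]
wrist_force: [0.6, 0.2, -0.9]
ee_pos: [0.5226, -0.2247, 0.0529]
wrist_force: [0.1, -0.0, -0.2]
ee_pos: [0.5231, -0.2246, 0.0528]
wrist_force: [-0.1, 0.7, 0.9]
```

```bash
python3 -m inch '[[[0,0,0.5,0,0,0,0],[0,0,0,0,0,0,0]]]'|grep -E "ee_pos|wrist"; python3 -m inch '[[[0,0,0.5,0,0,0,0],[0,0,0,0,0,0,0]]]'|grep -E "ee_pos|wrist";  python3 -m inch '[[[0,0,0.4,0,0,0,0],[0,0,0,0,0,0,0]]]'|grep -E "ee_pos|wrist"
```

```text
ee_pos: [0.5236, -0.2246, 0.0528]
wrist_force: [0.7, 0.7, 0.3]
ee_pos: [0.5238, -0.2246, 0.0528]
wrist_force: [-2.2, -0.4, 2.0]
ee_pos: [0.5239, -0.2245, 0.0528]
wrist_force: [-6.3, -0.7, 2.5]
```

Against the fence. Backing off and verifying from above.

```bash
python3 -m inch '[[[0,0,-2,0,0,0,0],[0,0,-8,0,0,0,0],[0,0,0,-40,0,0,0],[0,-50,10,-50,0,0,0],[0,-55,10,-40,0,0,0],[0,0,0,0,0,0,0],[0,0,0,0,0,0,0]]]'|grep -E "time|ee_pos|wrist"; python3 u.py; python3 - <<'E'
import cv2
im=cv2.imread("pics/ou.png"); g=cv2.cvtColor(im,cv2.COLOR_BGR2GRAY)
for r in (110,160,240,300): print(r,g[r,150:280:3].tolist())
for k in (180,207,235): print("col",k,g[20:110:3,k].tolist())
for k in (180,207,235): print("col",k,g[290:340:3,k].tolist())
E
```

```text
time: 35.2
ee_pos: [0.5428, -0.3165, 0.1721]
wrist_force: [0.2, 0.1, -0.3]
dots 65 ((27.794776916503906, 23.547880172729492), (32.18760681152344, 96.11863708496094), 0.15772590041160583)
20 105.0 40.0 | 60 85.0 40.0 | 100 65.0 43.0 | 140 45.0 54.0 | 180 25.0 43.0 | 220 5.0 54.5 | 260 -15.0 44.0 | 300 -35.0 54.5 | 340 -55.0 53.5 | 380 -75.0 53.5 | 420 -95.0 53.5 | 110 [151, 150, 158, 159, 159, 159, 159, 161, 161, 160, 159, 159, 160, 161, 160, 159, 159, 159, 161, 161, 159, 158, 154, 160, 216, 212, 210, 210, 212, 212, 211, 209, 209, 209, 213, 138, 90, 94, 95, 95, 94, 92, 95, 92]
160 [148, 148, 155, 157, 157, 156, 157, 158, 160, 157, 157, 157, 158, 160, 159, 157, 156, 157, 160, 160, 157, 155, 156, 159, 160, 157, 156, 156, 157, 160, 157, 155, 155, 154, 155, 139, 63, 69, 69, 69, 69, 67, 69, 71]
240 [147, 148, 152, 154, 154, 154, 154, 156, 157, 156, 154, 154, 155, 156, 155, 154, 153, 154, 156, 157, 154, 153, 153, 155, 156, 155, 153, 152, 153, 155, 154, 152, 151, 152, 153, 156, 61, 65, 65, 67, 64, 63, 65, 62]
300 [150, 149, 153, 154, 154, 154, 154, 153, 153, 154, 153, 154, 154, 153, 153, 153, 153, 153, 152, 152, 152, 152, 152, 151, 152, 152, 152, 152, 151, 151, 151, 151, 152, 151, 152, 150, 59, 64, 64, 66, 64, 64, 65, 60]
col 180 [0, 0, 0, 0, 0, 0, 0, 0, 0, 0, 0, 0, 0, 0, 0, 211, 212, 214, 196, 174, 159, 161, 163, 162, 160, 160, 160, 162, 162, 160]
col 207 [0, 0, 0, 0, 0, 0, 0, 0, 0, 0, 0, 0, 0, 0, 0, 211, 211, 211, 210, 210, 214, 137, 56, 55, 206, 214, 213, 46, 51, 111]
col 235 [0, 0, 0, 0, 0, 0, 0, 0, 0, 0, 0, 0, 0, 0, 0, 210, 210, 209, 210, 209, 213, 137, 59, 65, 215, 211, 204, 47, 46, 181]
col 180 [153, 153, 153, 153, 153, 154, 153, 153, 151, 151, 151, 151, 151, 151, 152, 151, 151]
col 207 [153, 153, 153, 152, 152, 153, 152, 152, 147, 146, 147, 147, 146, 147, 146, 147, 146]
col 235 [151, 151, 152, 152, 152, 152, 152, 151, 147, 146, 147, 147, 147, 146, 147, 148, 148]
```

Full grid seen: 65 dots centred at (27.8, 23.6) against expected home (about 28, 23.5), square within 0.2°, with no gap at the fence. Handing in.

```bash
python3 -c "
from workcell import bot
print(bot.job_done())"
```

```text
the job is handed in; nothing more can be done
None
```

I handed the job in at about 35 s: the plate tipped and stayed up, was carried over, and now lies dots up on the stage, with firm contact felt at both the fence and the end stop and the plate square within about 0.2°; no verdict came back.

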